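# Post the spent slim battery in the steel box and lock the flap

### The job

Post the slim battery pack that stands on the bench into the steel battery box: push it steadily, end first, through the sprung flap in the sloping top until it drops inside and the flap shuts behind it. Then screw the black knurled knob beside the flap clockwise until it stops tight, so that the flap is locked. Leave the other things on the bench where they are.

Things in the scene. Friction and masses are not known exactly. Their poses are not given: they have to be found in the camera images.
- pack_center (a point): Centre of the slim battery pack, the thing to post: a black plastic block with a grey band, 44 mm (its x) by 66 mm (its y) by 130 mm (its z), about 0.45 kg, standing upright on one end on the bench, clear on all sides; half-way up, 65 mm above its foot. Both ends are plain and flat: either may go in first.
- slim_pack: The slim battery pack itself, same axes as its centre; origin at the centre of its foot.
- box: Fixed grey steel battery box, hollow, 260 mm deep (x, front to back), 280 mm wide (y), 135 mm high in front, 285 mm at the back; origin at the centre of its underside. Its flat top slopes 30 degrees, down to the front; only the knob stands on it, and it is bare for 110 mm up and down the slope from the mouth.
- mouth (a point): Centre of the oblong mouth in the sloping top, on the outer surface, 210 mm above the bench. Axes: x up the slope, y across, z straight out of the slope (30 degrees from vertical, leaning to the front). The mouth is 54 mm (x) by 76 mm (y): the pack goes in along -z, 44 mm side along x, 66 mm side along y, 5 mm play all round.
- flap_edge (a point): Free edge (middle) of the 60 mm long smooth steel flap, which lies 6 mm under the mouth, hinged 8 mm beyond the mouth's upper (+x) edge, and swings inwards, edge downwards. Under the mouth a slippery steel throat guides the pack for 62 mm, with walls on the lower side and both ends.
- flap (a joint): Angle of the flap: 0 shut, 1.5 rad wide open. A spring shuts it: the pack's weight does not open it, a push of about 10 N along the mouth's -z does. Once the pack is in more than about 75 mm, the flap only drags on its side (about 1.2 to 1.4 rad) and the pack, let go, slides in by itself; let go earlier, it sticks or is pushed back.
- clamp_grip (a point): Middle of the gripping part of the black knurled knob, on its axis, 28 mm straight out from the sloping top and 120 mm across (+y of the mouth) from the mouth's centre. The knob is 42 mm in diameter; the knurled part begins 12 mm and ends 44 mm out from the sloping top, on a thinner neck. Its z axis points straight out of the sloping top like the mouth's and is the turning axis; x and y turn with the knob.
- clamp (a joint): Turn of the knurled knob in rad; it grows clockwise as seen from outside, does not move along its axis, turns stiffly (about 0.12 N m) and stays where left. It stops tight at 2.5; at the start it is 0.9 to 1.9 rad short of that, so one or two grasps are needed.
- block_center (a point): Centre of the other, bulky black and grey battery pack (115 by 76 by 68 mm, lying flat), 34 mm above the bench: leave it alone.
- glue_center (a point): Centre of a white glue bottle, 60 mm in diameter and 150 mm tall, standing upright: leave it alone.
- hammer: A hammer, 280 mm long, lying on the bench: leave it alone.
Mind the look-alikes: they are no part of the job. Leave any orange look-alike of the slim_pack alone.

How it is judged:
On the way, in this order (a step that is already met when the one before it is completed fails the run):
1. the pack is in the mouth, end first, moving slower than 0.25 m/s, and holds the flap open (value of joint flap above 0.7 rad and distance between pack_center and mouth below 0.06 m and angle between the z axis of slim_pack and the z axis of mouth, either way round below 0.25 rad and linear speed of slim_pack below 0.25 m/s), for 0.1 s.
2. the pack lies inside the box and the flap has shut behind it (z of pack_center in the frame of mouth below -0.085 m and height (world z) of pack_center below 0.115 m and horizontal distance between pack_center and mouth below 0.17 m and value of joint flap below 0.08 rad and linear speed of slim_pack below 0.03 m/s), for 0.3 s.
3. the knob is screwed tight (value of joint clamp above 2.4 rad), for 0.1 s.
At the end, for the whole second after the job is handed in: The slim pack lies at rest inside the box (its centre at least 85 mm below the sloping top), the flap is shut (under 0.08 rad) and the knob is tight (within 0.1 rad of its stop at 2.5) (all of step 2 and value of joint clamp above 2.4 rad); the robot touches nothing.
It fails at once if the bulky pack is moved more than 30 mm (distance of block_center from where it was at the start of the episode above 0.03 m).
It fails at once if the glue bottle is moved more than 30 mm or tipped (distance of glue_center from where it was at the start of the episode above 0.03 m or angle between glue_center's own z axis and vertical above 0.5 rad).
It fails at once if the hammer is moved more than 30 mm (distance of hammer from where it was at the start of the episode above 0.03 m).
It fails at once if the knob is screwed tight before the pack is inside (value of joint clamp above 2.4 rad and not (z of pack_center in the frame of mouth below -0.085 m and height (world z) of pack_center below 0.115 m and horizontal distance between pack_center and mouth below 0.17 m)).
It also fails if it takes over 72 s, if anything falls off the work surface, if the arm or the gripper's body presses on something with over 40 N, if the wrist force passes 120 N, or if a joint passes its speed limit or range.

### The arm

A 7-joint arm with a two-finger parallel gripper is mounted at the origin on the work surface. World frame = base frame: x ahead of the robot, y to its left, z up, the work surface at z = 0. Lengths are in m, angles in rad, forces in N, time in s.
With the tool pointing down it reaches from about 0.4 to 0.875 m from the base axis. Payload 19.3 kg.
Tool frame: the origin (TCP) lies at the very end of the fingers, on their centre line; the grasp point (between the pads) lies bot.grasp_offset behind it (bot.grasp_offset is the distance from the TCP to the grasp point, in m); z points along the fingers, y is the direction in which the jaws open and shut (so a half turn about z gives the same grasp; the last joint's range is limited). The gripper opens to 85 mm and grips with 20 to 120 N. Pads are 22 mm wide; open, the fingers measure 114 mm over their backs; the gripper's body (76 mm by 85 mm) begins 54 mm behind the grasp point. The pads swing forward as they close: fully open they stand 13 mm farther back than shut.
Start: joints at [1.235, 0.521, -0.036, 1.599, 0.021, 1.021, -0.113], TCP at [0.164, -0.603, 0.231] pointing down, gripper open.
Joint ranges: [-2.91, 2.91], [-0.3, 2.13], [-1.5, 1.42], [0.17, 2.43], [-1.26, 4.41], [0.16, 1.93], [-2.52, 2.52]. Speed limits (rad/s): [1.89, 1.89, 2.39, 2.39, 3.01, 3.01, 3.01].

### API

Orientations are given as [roll, pitch, yaw] about the fixed x, y, z axes, in that order (R = Rz(yaw) Ry(pitch) Rx(roll)).
In Python, from workcell import bot gives the robot as it stands. The module is installed in compiled form; this text tells all that it offers.
- The arm moves only by the shell command python3 -m handwheel 'ROWS' [OPENING] [FORCE]. ROWS is JSON, a list of rows, each a list of 6 numbers: the shift along the tool's x, y, z as a fraction of full scale, then the turn, a rotation vector about the tool's x, y, z as a fraction of full scale. In form: [[x, y, z, rx, ry, rz], ...]. A call has 1 to 8 rows; each row shifts and turns the commanded pose from where the row before left it, along the tool's axes as they then stand; what a row does not reach is not made up. Full scale, the value 1, is 0.025 m for a shift and 360 degrees for a turn. A row lasts 1/8 s, in which the tool goes at most 62.5 mm and 10.7 degrees, less where a joint would pass 70% of its speed; a pose out of reach is approached as far as the arm can. A call with a number of a shift or a turn outside -1 to 1 is refused whole. A call with a gripper value outside its range is refused whole. OPENING is the closure, from -1 (fully open) to 1 (shut), set as the call begins (- or left out, the last holds). The fingers move at their own pace and stop on an object; FORCE is the grip in N (left out, the last holds). Time passes only in rows, so rows that do not move let the fingers close. It gives the time, the measured TCP pose, the force and the opening at its end, in the units of the state.
- bot.observe(): the state, without advancing time (a new reading comes with each control period).
- bot.grab_frame(name): name is "side" or "top" or "wrist"; returns a dict with "pixels" (480x640x3 uint8, blue, green, red), "vertical_fov" (degrees; the focal length in pixels is half the picture's height over the tangent of half this angle, whatever the lens; pixels are square), "cx", "cy" (the principal point, pixels), "R" (3x3) and "t" (3): a world point X has camera coordinates R X + t. Camera axes: x right, y down, z forward; pixel columns grow to the right and rows downward; lengths in m; the calibration is good to about 2 mm. A picture is of the moment at which its call begins. There is no depth.
- bot.job_done(): hands the job in, once; it reports no verdict.
Trained networks look in a picture, given as the dict that the camera call returned (one of the last four; its "shot" number tells which), for a name from the list of things; names that differ only in an ending like _2 or _b are one class to them, and where a whole thing is asked for, a point or a joint stands for the part that bears it (a point fixed in the world has none). Each returns a list of dicts, best first, with "score" (0 to 1); they miss things now and then, are a little off and sometimes report something else, mostly with a low value. They report only what shows in the picture. A call takes as long as a camera call. They do not tell look-alikes from the thing itself.
- bot.trace(picture, thing): "region" (480x640 bool, what is visible of it) and "point" ([column, row] in pixels, amid what is visible of it).
The state is a dict: "clock": time; "qpos": joint angles; "qd": joint speeds; "joint_efforts": joint torques, N m; "position": TCP position; "tool_rot": TCP orientation; "force": force on the tool from outside, world axes, zero at the start; "moment": the same for the moment, N m; "grip_width": finger opening in m.
Only numpy, scipy, OpenCV 4.12 (cv2) and the standard library are available. Lean on these libraries where they do the work, as an engineer would, in place of code of your own. Each camera call takes 0.05 s, during which the arm holds its last target.

## Working session

There is one attempt and no reset: what is moved stays moved. The work goes in short steps, Python scripts to look and compute and a shell command to move; the robot and the scene stay as the last step left them, time stands still between calls to the robot, and variables do not carry over. Pictures are saved under pics/ and viewed, and the job is handed in when it is done.

```bash
mkdir -p pics; python3 - <<'E'
from workcell import bot
import cv2
s=bot.observe()
print({k:s[k] for k in s}, bot.grasp_offset)
for n in ["side","top","wrist"]:
    f=bot.grab_frame(n); cv2.imwrite(f"pics/{n}0.png",f["pixels"])
    print(n,f["vertical_fov"],f["cx"],f["cy"],f["R"],f["t"],f["shot"])
E
```

```text
{'clock': 0.0, 'qpos': array([ 1.23479859,  0.5220171 , -0.03630756,  1.59997887,  0.02121175,
        1.02110151, -0.11277507]), 'qd': array([ 4.65615075e-06,  4.10998961e-04,  1.43319083e-03, -3.12841116e-04,
       -4.41388862e-04,  1.82923303e-03,  6.60286240e-04]), 'joint_efforts': array([-8.20768346e-04, -9.27133656e+01,  1.97972752e+00, -3.69947898e+01,
        1.80087023e-02,  7.87830446e-03, -3.70113821e-05]), 'position': array([ 0.16404   , -0.60275197,  0.23073447]), 'tool_rot': array([-3.14047745e+00,  9.92313134e-05,  2.65801154e-01]), 'force': array([ 0.05765106, -0.69053718, -0.78109696]), 'moment': array([ 0.0009116 ,  0.01437071, -0.02639236]), 'grip_width': 0.08570966494618781} 0.0187
side 51.38598623936036 324.60399201165046 246.658219737973 [[ 0.98813351 -0.15354817 -0.00388905]
 [-0.08772046 -0.54336402 -0.83490159]
 [ 0.12608444  0.82533539 -0.55038551]] [-0.5508566   0.12213312  1.0907153 ] 1
top 57.78046424706906 316.846628652796 242.94643080540723 [[-0.02262335 -0.99943522 -0.02484809]
 [-0.99600177  0.02468021 -0.08585659]
 [ 0.08642135  0.02280638 -0.9959976 ]] [-0.07794362  0.58466813  0.93633672] 2
wrist 69.6305699234082 316.7275232484729 239.3214005851188 [[ 2.64049978e-01 -9.64508619e-01 -8.55888973e-04]
 [-9.30950662e-01 -2.55094778e-01  2.61261399e-01]
 [-2.52207204e-01 -6.81892761e-02 -9.65267708e-01]] [-0.62426986 -0.03396487  0.37784735] 3
```

View pics/side0.png

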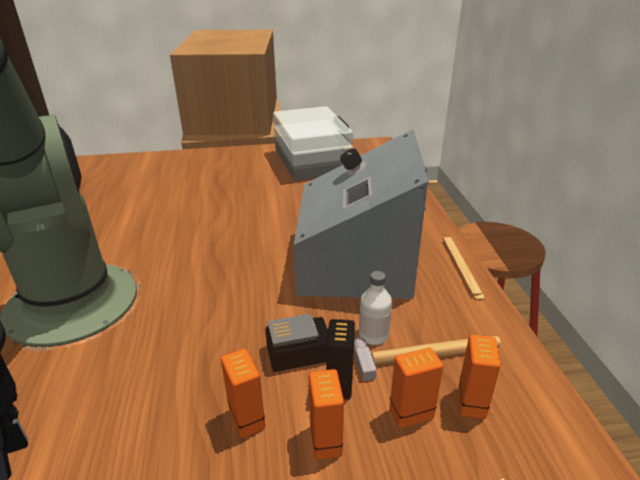

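View pics/top0.png

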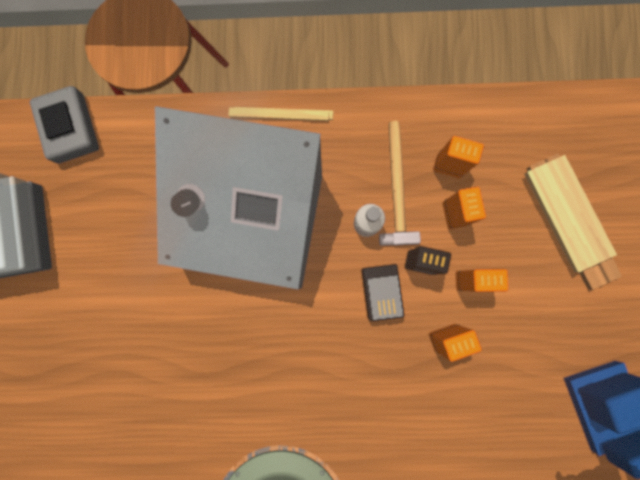

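View pics/wrist0.png

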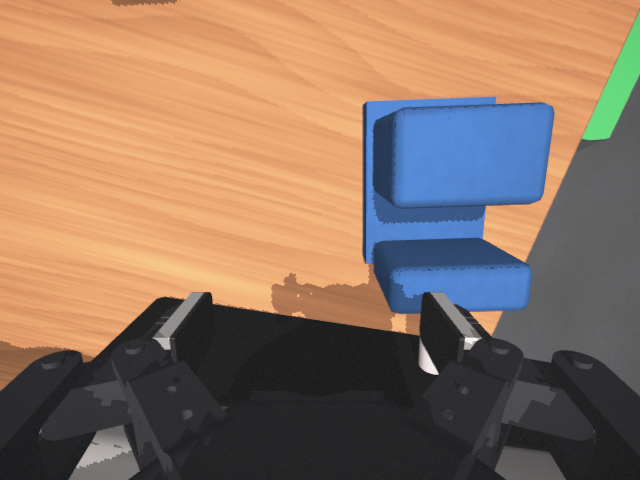

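The slim black pack, with contacts on its top end, is at about (430,260) in top and (340,355) in side. Its look-alikes are four orange packs: top (462,152), (470,205), (488,281), (460,345). The bulky black and grey pack lies at top (384,293). I choose the upright black one and will measure it next.

```bash
cat > h.py <<'E'
import numpy as np, cv2
from workcell import bot
from scipy.spatial.transform import Rotation as Ro
def K(f):
    fl=f["pixels"].shape[0]/2/np.tan(np.radians(f["vertical_fov"])/2)
    return np.array([[fl,0,f["cx"]],[0,fl,f["cy"]],[0,0,1]])
def ray(f,p):
    d=np.linalg.inv(K(f))@np.array([p[0],p[1],1.]); R=np.array(f["R"]); 
    c=-R.T@np.array(f["t"]); d=R.T@d; return c,d/np.linalg.norm(d)
def tri(obs):
    A=np.zeros((3,3));b=np.zeros(3)
    for f,p in obs:
        c,d=ray(f,p);M=np.eye(3)-np.outer(d,d);A+=M;b+=M@c
    X=np.linalg.solve(A,b)
    return X,[float(np.linalg.norm((np.eye(3)-np.outer(ray(f,p)[1],ray(f,p)[1]))@(X-ray(f,p)[0]))) for f,p in obs]
def onz(f,p,z):
    c,d=ray(f,p); return c+d*(z-c[2])/d[2]
def proj(f,X):
    q=K(f)@(np.array(f["R"])@np.asarray(X)+np.array(f["t"])); return q[:2]/q[2]
E
python3 - <<'E'
from h import *
F={}
for n in ["top","side"]:
    f=F[n]=bot.grab_frame(n); im=f["pixels"].copy()
    for t in ["slim_pack","mouth","clamp_grip","block_center","glue_center","hammer","box"]:
        try: r=bot.trace(f,t)
        except Exception as e: print(n,t,e); continue
        for d in r[:6]:
            ys,xs=np.where(d["region"])
            print(n,t,round(d["score"],2),np.round(d["point"],1),len(xs), xs.min() if len(xs) else 0,xs.max() if len(xs) else 0,ys.min() if len(ys) else 0,ys.max() if len(ys) else 0)
    if n=="top": cv2.imwrite("pics/top1c.png",cv2.resize(im[200:330,340:530],None,fx=4,fy=4,interpolation=cv2.INTER_CUBIC)); cv2.imwrite("pics/top1d.png",cv2.resize(im[95:300,145:335],None,fx=4,fy=2.9*4/2.9,interpolation=cv2.INTER_CUBIC)[:,:])
    else: cv2.imwrite("pics/side1c.png",cv2.resize(im[130:310,280:440],None,fx=4,fy=4*0.8,interpolation=cv2.INTER_CUBIC)); cv2.imwrite("pics/side1d.png",cv2.resize(im[300:420,250:410],None,fx=4.5,fy=4.5,interpolation=cv2.INTER_CUBIC))
E
```

```text
top slim_pack 0.93 [482.6 281.3] 1112 455 507 269 291
top slim_pack 0.64 [455.  341.8] 1316 430 480 324 359
top slim_pack 0.61 [463.5 209.3] 1267 443 484 187 227
top slim_pack 0.61 [457.3 158. ] 1497 433 483 136 177
top slim_pack 0.6 [427.6 259.4] 1109 404 450 245 274
top slim_pack 0.16 [236.1 195.1] 24961 155 321 106 287
top mouth 0.86 [232.7 194.6] 24325 154 319 106 288
top clamp_grip 0.67 [184.5 201.6] 621 170 199 189 216
top block_center 0.65 [383.8 290.9] 2040 361 403 263 320
top glue_center 0.62 [368.1 216.9] 808 353 384 203 236
top glue_center 0.23 [183.8 202.5] 657 170 199 188 217
top box 0.91 [236.9 193.1] 25219 154 321 105 288
side slim_pack 0.94 [324.9 412.6] 2770 309 343 369 458
side slim_pack 0.68 [247.  391.6] 2683 221 264 349 436
side slim_pack 0.65 [478.7 373.7] 2638 459 499 334 417
side slim_pack 0.63 [341.5 349.8] 1681 326 354 319 398
side slim_pack 0.6 [415.6 386.7] 3245 390 441 347 427
side mouth 0.61 [360.7 184.9] 7536 294 427 130 244
side clamp_grip 0.82 [351.1 158. ] 347 341 361 148 170
side block_center 0.72 [294.2 341.7] 2968 265 328 314 371
side glue_center 0.59 [372.3 309.6] 1799 359 391 272 344
side hammer 0.8 [386.9 350.4] 1666 353 501 335 380
side box 0.67 [361.4 219.8] 17123 294 428 130 298
```

View pics/top1c.png

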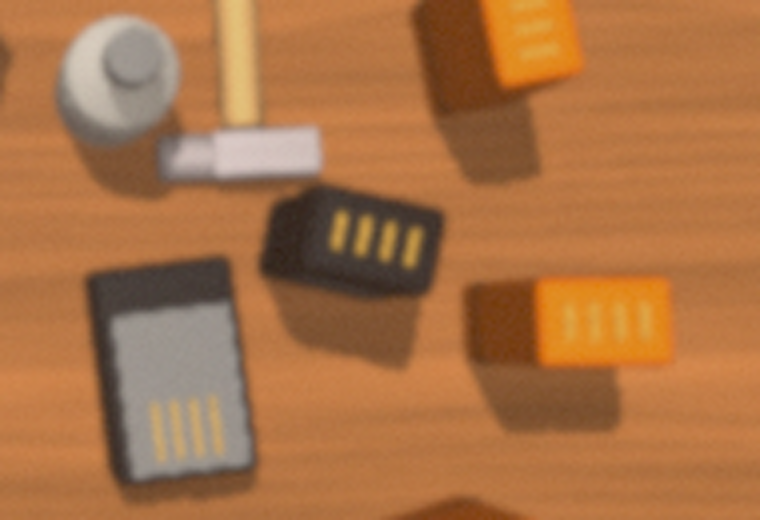

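View pics/side1d.png

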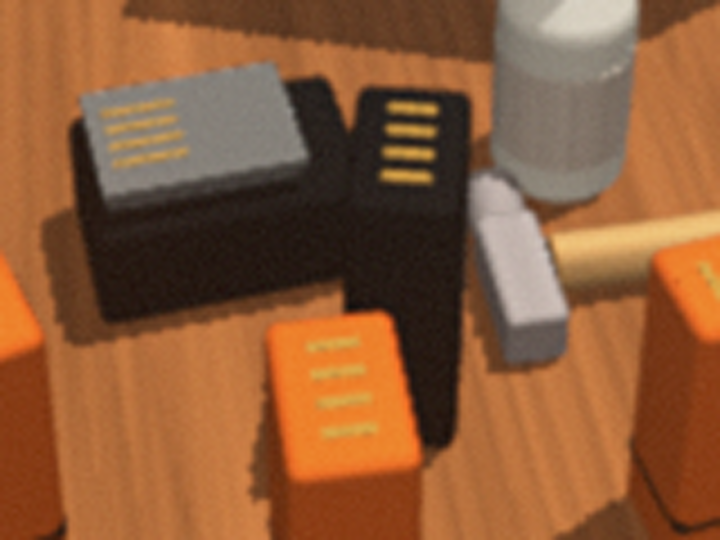

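View pics/side1c.png

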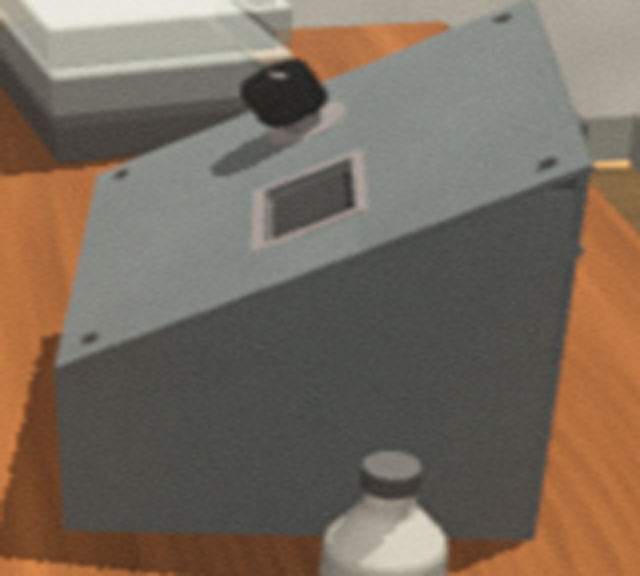

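View pics/top1d.png

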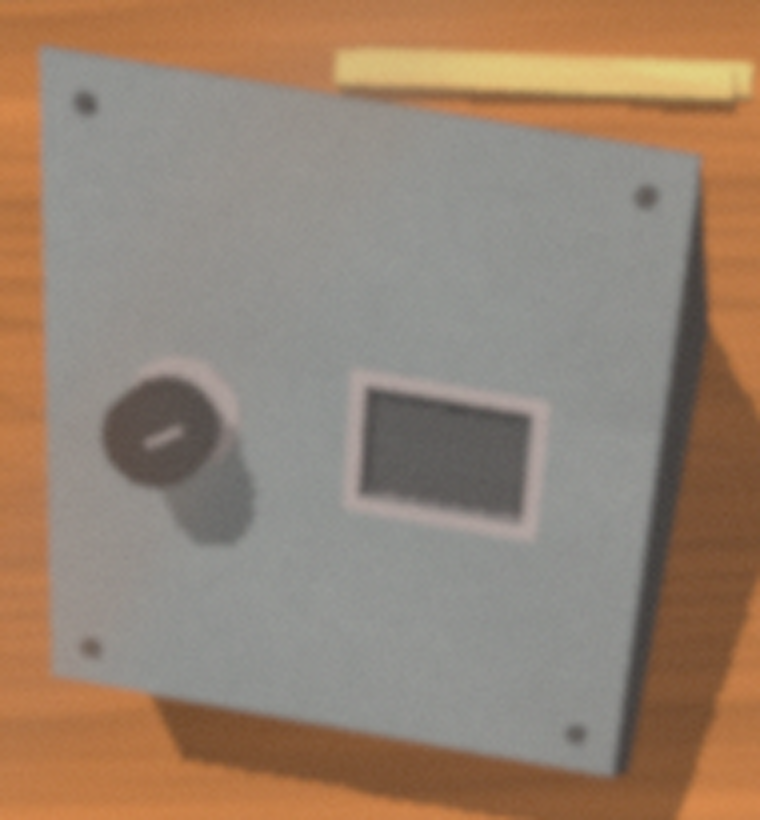

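```bash
python3 - <<'E'
from h import *
T=bot.grab_frame("top");S=bot.grab_frame("side")
t=lambda p:(p[0]/4+340-.4,p[1]/4+200-.4); s=lambda p:(p[0]/4.5+250-.4,p[1]/4.5+300-.4)
P=[]
for a,b in zip([(322,187),(443,208),(428,296),(303,275)],[(470,92),(465,212),(347,210),(362,88)]):
    X,e=tri([(T,t(a)),(S,s(b))]);P.append(X);print("pack",X.round(4),np.round(e,4), onz(T,t(a),.13).round(4))
P=np.array(P);print(P.mean(0)); 
t=lambda p:(p[0]/4+145-.4,p[1]/4+95-.4); s=lambda p:(p[0]/4+280-.4,p[1]/3.2+130-.4)
M=[]
for a,b in zip([(366,388),(532,413),(520,519),(357,496)],[(353,160),(351,208),(268,238),(270,190)]):
    X,e=tri([(T,t(a)),(S,s(b))]);M.append(X);print("mouth",X.round(4),np.round(e,4))
M=np.array(M);c=M.mean(0);print(c, "x",(M[0]+M[1]-M[2]-M[3])/2,"y",(M[0]+M[3]-M[1]-M[2])/2)
# whole-top corners in top view + screws
X,e=tri([(T,t((162,432))),(S,s((284,85)))]);print("knob top-ish",X,e)
g=bot.trace(T,"glue_center")[0]["point"];print("glue",onz(T,g,.075)); b=bot.trace(T,"block_center")[0]["point"];print("block",onz(T,b,.06))
E
```

```text
pack [ 0.5622 -0.2955  0.1304] [0.0004 0.0004] [ 0.5618 -0.2955  0.13  ]
pack [ 0.5495 -0.3542  0.1275] [0.0008 0.0008] [ 0.5501 -0.3536  0.13  ]
pack [ 0.5077 -0.3453  0.1263] [0. 0.] [ 0.5076 -0.3443  0.13  ]
pack [ 0.5211 -0.285   0.1289] [0.0019 0.0019] [ 0.5192 -0.2845  0.13  ]
[ 0.53513797 -0.31999506  0.12828069]
mouth [0.6607 0.045  0.2228] [0.0002 0.0002]
mouth [ 0.6447 -0.0287  0.2256] [0.002 0.002]
mouth [ 0.6021 -0.0202  0.2027] [0.0007 0.0007]
mouth [0.6164 0.0544 0.1989] [0.0007 0.0007]
[0.63097855 0.01262    0.21250517] x [ 0.04339927 -0.0089715   0.02342879] y [ 0.01513482  0.07416183 -0.0032842 ]
knob top-ish [0.63907135 0.12941727 0.24353381] [0.0001927170903987548, 0.00019271709039868465]
glue [ 0.63113767 -0.19618331  0.075     ]
block [ 0.47199697 -0.23086086  0.06      ]
```

```bash
cat >> h.py <<'E'
def plan(pos,rpy):
    s=bot.observe();R=Ro.from_euler("xyz",s["tool_rot"]);G=Ro.from_euler("xyz",rpy)
    rv=(R.inv()*G).as_rotvec()
    d=np.asarray(pos)-s["position"]
    print("clock",s["clock"],"pos",s["position"].round(4),"rot",s["tool_rot"].round(3),"F",s["force"].round(1),"w",round(s["grip_width"],4))
    print("turn frac",(rv/2/np.pi).round(4),"rows>=",np.linalg.norm(np.degrees(rv))/10.5)
    print("shift units in present axes",(R.inv().apply(d)/.025).round(2)," in goal axes",(G.inv().apply(d)/.025).round(2))
E
python3 -m handwheel '[[0,0,0,0,0,-0.0288],[0,0,0,0,0,-0.0288],[0,0,0,0,0,-0.0288],[0,0,0,0,0,-0.0288],[0,0,0,0,0,-0.0288],[0,0,0,0,0,-0.0288]]' -1 60
python3 -c "
from h import *
plan([.535,-.32,.231],[np.pi,0,1.351])"
```

```text
clock: 1.9
position: [0.1641, -0.6031, 0.2313]
tool_rot: [3.142, 0.0, 1.357]
force: [-0.1, -0.8, 0.8]
grip_width: 0.0851
clock 1.9 pos [ 0.1641 -0.6031  0.2313] rot [3.142 0.    1.357] F [-0.1 -0.8  0.8] w 0.0851
turn frac [0.    0.    0.001] rows>= 0.03455643343166872
shift units in present axes [1.421e+01 1.210e+01 1.000e-02]  in goal axes [1.429e+01 1.201e+01 1.000e-02]
```

```bash
python3 -m handwheel '[[0.9,0.76,0,0,0,0],[0.9,0.76,0,0,0,0],[0.9,0.76,0,0,0,0],[0.9,0.76,0,0,0,0],[0.9,0.76,0,0,0,0],[0.9,0.76,0,0,0,0],[0.9,0.76,0,0,0,0],[0.9,0.76,0,0,0,0]]' -1 60
python3 -m handwheel '[[0.9,0.76,0,0,0,0],[0.9,0.76,0,0,0,0],[0.9,0.76,0,0,0,0],[0.9,0.76,0,0,0,0],[0,0,0,0,0,0],[0,0,0,0,0,0]]'
python3 - <<'E'
from h import *
plan([.535,-.32,.231],[np.pi,0,1.351])
f=bot.grab_frame("wrist");cv2.imwrite("pics/wrist2.png",f["pixels"])
print("cam",-np.array(f["R"]).T@f["t"])
for z in (0.,.13):
  for x,y in((.022,.033),(.022,-.033),(-.022,-.033),(-.022,.033)):
    c,s=np.cos(-.22),np.sin(-.22); print(proj(f,[.535+c*x-s*y,-.32+s*x+c*y,z]).round(0),end=" ")
E
```

```text
clock: 2.9
position: [0.3523, -0.4598, 0.2313]
tool_rot: [3.142, 0.0, 1.351]
force: [-0.7, -1.1, 0.5]
grip_width: 0.0852
clock: 3.65
position: [0.445, -0.3895, 0.2312]
tool_rot: [-3.141, 0.0, 1.351]
force: [0.5, -0.1, -0.4]
grip_width: 0.0855
clock 3.65 pos [ 0.445  -0.3895  0.2312] rot [-3.141  0.     1.351] F [ 0.5 -0.1 -0.4] w 0.0855
turn frac [-0.0001  0.      0.    ] rows>= 0.0025514202759570792
shift units in present axes [3.5  2.91 0.01]  in goal axes [3.5  2.91 0.01]
cam [ 0.45980022 -0.32418495  0.37348986]
[410.  90.] [406. 158.] [364. 158.] [367.  90.] [464.  59.] [453. 164.] [389. 164.] [395.  59.]
```

View pics/wrist2.png

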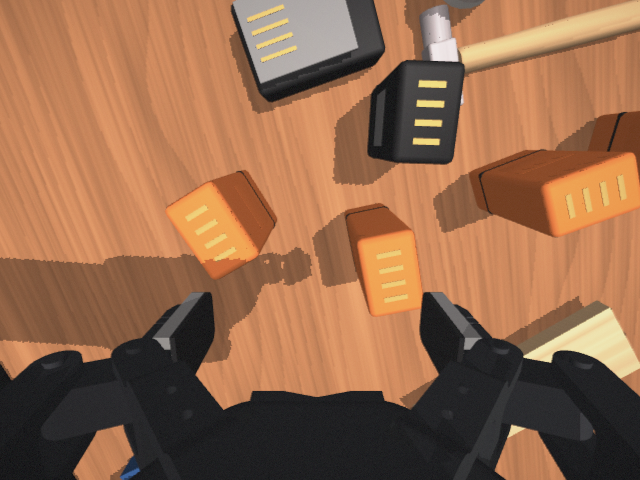

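Wrist view: the black pack's top corners at about (402,60), (465,62), (453,163), (390,162) match my prediction within a few pixels. Orange packs at (220,225), (390,260) and (590,195) are clear of the fingers. I'll go over it and down.

```bash
python3 -m handwheel '[[0.875,0.73,0,0,0,0],[0.875,0.73,0,0,0,0],[0.875,0.73,0,0,0,0],[0.875,0.72,0,0,0,0],[0,0,0.9,0,0,0],[0,0,0.9,0,0,0],[0,0,0,0,0,0]]' -1 60
python3 - <<'E'
from h import *
plan([.535,-.32,.095],[np.pi,0,1.351])
f=bot.grab_frame("wrist");cv2.imwrite("pics/wrist3.png",f["pixels"])
for z in (.13,):
  for x,y in((.022,.033),(.022,-.033),(-.022,-.033),(-.022,.033)):
    c,s=np.cos(-.22),np.sin(-.22); print(proj(f,[.535+c*x-s*y,-.32+s*x+c*y,z]).round(0),end=" ")
E
```

```text
clock: 4.58
position: [0.5342, -0.32, 0.1851]
tool_rot: [-3.139, -0.0, 1.351]
force: [-0.7, 0.3, -0.0]
grip_width: 0.0858
clock 4.575 pos [ 0.5342 -0.32    0.1851] rot [-3.139 -0.     1.351] F [-0.7  0.3 -0. ] w 0.0858
turn frac [-0.0004 -0.0001 -0.0001] rows>= 0.014618316798268992
shift units in present axes [0.   0.04 3.6 ]  in goal axes [0.01 0.03 3.6 ]
[355. 206.] [352. 310.] [282. 310.] [279. 206.]
```

View pics/wrist3.png

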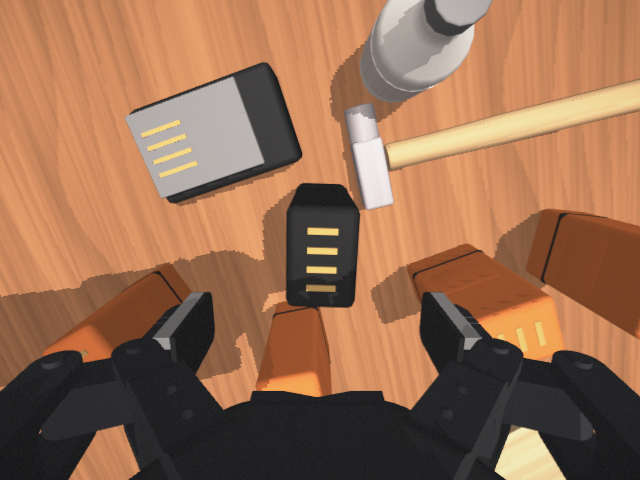

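```bash
python3 - <<'E'
from h import *
f=bot.grab_frame("top"); im=f["pixels"]
hsv=cv2.cvtColor(im,cv2.COLOR_BGR2HSV)
# top-face corners of the orange packs in top view
m=((hsv[...,2]>200)&(hsv[...,1]>170)).astype(np.uint8)
m=cv2.morphologyEx(m,cv2.MORPH_CLOSE,np.ones((7,7)))
n,l,st,ce=cv2.connectedComponentsWithStats(m)
for i in range(1,n):
    if st[i,4]>200:
        b=cv2.boxPoints(cv2.minAreaRect(np.argwhere(l==i)[:,::-1].astype(np.float32)))
        print([onz(f,p,.13)[:2].round(3).tolist() for p in b],ce[i])
s=bot.observe();R=Ro.from_euler("xyz",s["tool_rot"])
for y in(.057,-.057):
  for x in (.013,-.013): print("finger",(s["position"]+R.apply([x,y,0]))[:2].round(3))
cv2.imwrite("pics/top4.png",cv2.resize(im[130:350,380:520],None,fx=2.7,fy=2.7))
w=bot.grab_frame("wrist")
c=[(288,206),(358,208),(355,306),(288,304)]
print([onz(w,p,.13)[:2].round(4).tolist() for p in c], np.mean([onz(w,p,.13)[:2] for p in c],0))
E
```

```text
[[0.744, -0.356], [0.785, -0.37], [0.764, -0.432], [0.723, -0.418]] [465.91359773 148.7407932 ]
finger [ 0.594 -0.32 ]
finger [ 0.588 -0.345]
finger [ 0.483 -0.295]
finger [ 0.477 -0.32 ]
[[0.5268, -0.2845], [0.5664, -0.2946], [0.5529, -0.3557], [0.5119, -0.3451]] [ 0.53946916 -0.31997546]
```

View pics/top4.png

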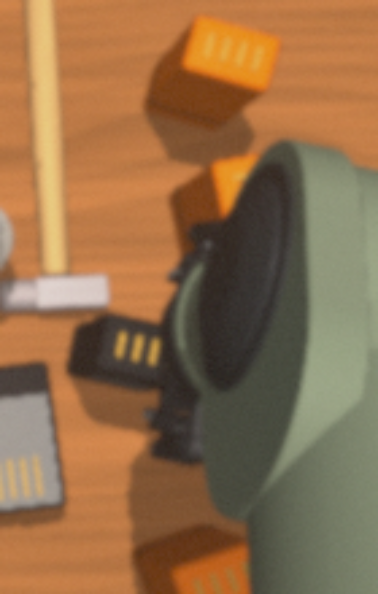

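```bash
python3 -m handwheel '[[0,0.06,0.9,0,0,0],[0,0.06,0.9,0,0,0],[0,0,0.9,0,0,0],[0,0,0.9,0,0,0],[0,0,0,0,0,0]]' -1 60
python3 -m handwheel '[[0,0,0,0,0,0],[0,0,0,0,0,0],[0,0,0,0,0,0],[0,0,0,0,0,0],[0,0,0,0,0,0]]' 1 60
python3 - <<'E'
from h import *
plan([.535,-.32,.095],[np.pi,0,1.351])
f=bot.grab_frame("wrist");cv2.imwrite("pics/wrist5.png",f["pixels"])
E
```

```text
clock: 5.35
position: [0.538, -0.3202, 0.096]
tool_rot: [-3.14, -0.0, 1.351]
force: [-0.7, 1.0, 0.4]
grip_width: 0.0856
clock: 5.98
position: [0.5386, -0.3205, 0.0976]
tool_rot: [3.141, 0.001, 1.351]
force: [-4.0, 1.3, 11.8]
grip_width: 0.0439
clock 5.975 pos [ 0.5386 -0.3205  0.0976] rot [3.141e+00 1.000e-03 1.351e+00] F [-4.   1.3 11.8] w 0.0439
turn frac [0.0001 0.0001 0.    ] rows>= 0.006238124225197567
shift units in present axes [-0.01 -0.15  0.1 ]  in goal axes [-0.01 -0.15  0.1 ]
```

View pics/wrist5.png

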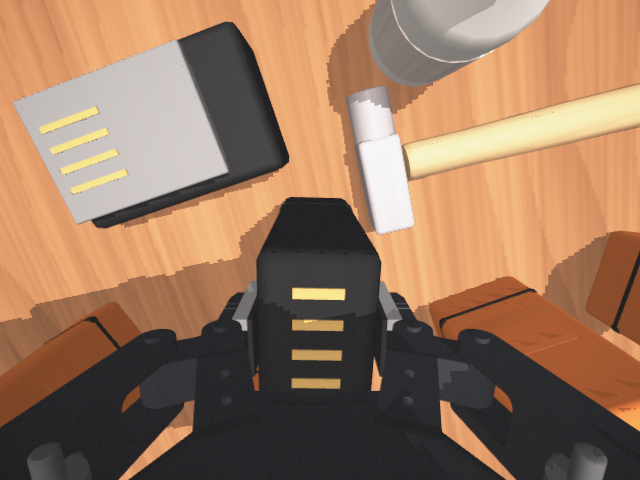

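```bash
python3 -m handwheel '[[0,0,-0.5,0,0,0],[0,0,-0.9,0,0,0],[0,0,-0.9,0,0,0],[0,0,-0.9,0,0,0],[0,0,-0.9,0,0,0],[0,0,-0.9,0,0,0],[0,0,-0.9,0,0,0],[0,0,-0.9,0,0,0]]' 1 100
python3 -m handwheel '[[0,0,-0.9,0,0,0],[0,0,-0.9,0,0,0],[0,0,-0.9,0,0,0],[0,0,0,0,0,0]]'
cat >> h.py <<'E'
def mouthR(yaw): return Ro.from_euler("xyz",[0,-np.pi/6,yaw]).as_matrix()
def toolrpy(Rm): return Ro.from_matrix(np.column_stack([Rm[:,1],Rm[:,0],-Rm[:,2]])).as_euler("xyz")
E
python3 - <<'E'
from h import *
M=mouthR(-.203);r=toolrpy(M);print(r)
p=np.array([.631,.0126,.2105])-.1*M[:,1]+.1976*M[:,2];print(p)
plan(p,r)
f=bot.grab_frame("wrist");cv2.imwrite("pics/wrist6.png",f["pixels"])
f=bot.grab_frame("side");cv2.imwrite("pics/side6.png",f["pixels"])
E
```

```text
clock: 7.02
position: [0.5382, -0.32, 0.2677]
tool_rot: [3.141, -0.0, 1.352]
force: [-0.6, -0.5, -4.3]
grip_width: 0.0427
clock: 7.52
position: [0.5388, -0.3202, 0.3356]
tool_rot: [3.139, 0.001, 1.352]
force: [0.3, -0.4, -3.9]
grip_width: 0.0429
[2.61799388 0.         1.36779633]
[ 0.51406788 -0.06542768  0.38162662]
clock 7.525 pos [ 0.5388 -0.3202  0.3356] rot [3.139e+00 1.000e-03 1.352e+00] F [ 0.3 -0.4 -3.9] w 0.0429
turn frac [-0.0829  0.0008 -0.0025] rows>= 2.8436170489181043
shift units in present axes [ 9.73 -3.18 -1.86]  in goal axes [ 9.78 -1.7  -3.11]
```

View pics/side6.png

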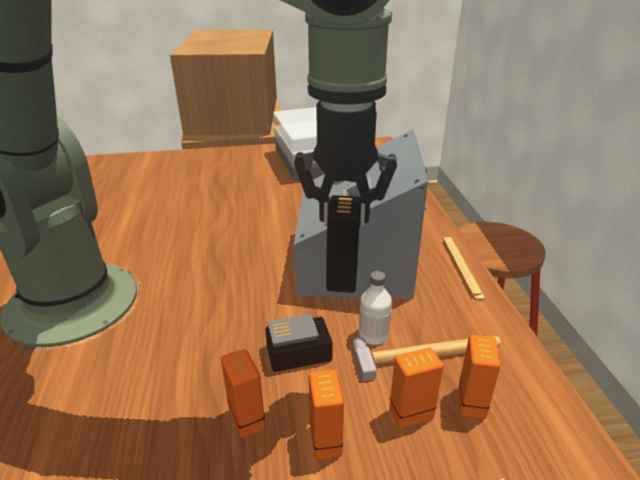

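View pics/wrist6.png

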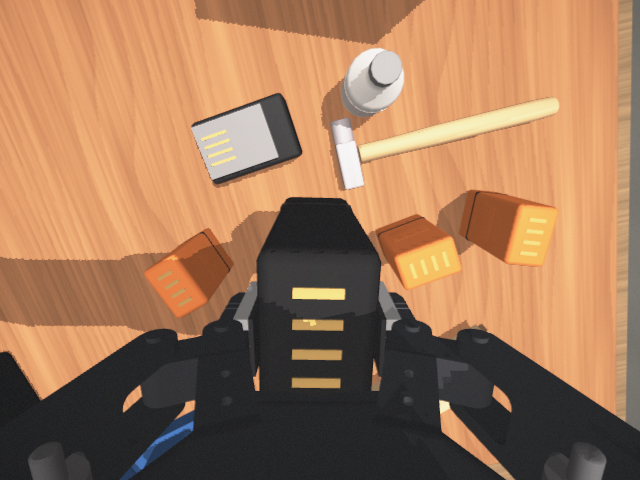

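```bash
python3 -m handwheel '[[0,0,-0.3,-0.0276,0,0],[0,0,-0.4,-0.0276,0,0],[0,0,-0.4,-0.0276,0,0],[0,0,-0.8,0,0,-0.0025],[0.2,0,-0.8,0,0,0],[0.6,-0.3,-0.5,0,0,0],[0.9,-0.3,0,0,0,0],[0.9,-0.3,0,0,0,0]]' 1 100
python3 -m handwheel '[[0.9,-0.3,0,0,0,0],[0.9,-0.3,0,0,0,0],[0.9,-0.2,0,0,0,0],[0.9,0,0,0,0,0],[0.9,0,0,0,0,0],[0,0,0,0,0,0],[0,0,0,0,0,0]]'
python3 - <<'E'
from h import *
M=mouthR(-.203);r=toolrpy(M)
p=np.array([.631,.0126,.2105])-.1*M[:,1]+.1976*M[:,2]
plan(p,r)
f=bot.grab_frame("wrist");cv2.imwrite("pics/wrist7.png",f["pixels"])
E
```

```text
clock: 8.62
position: [0.5012, -0.245, 0.3931]
tool_rot: [2.623, 0.007, 1.365]
force: [0.5, -0.3, -3.2]
grip_width: 0.0424
clock: 9.5
position: [0.5075, -0.1327, 0.3829]
tool_rot: [2.623, 0.008, 1.365]
force: [0.1, -0.7, -3.6]
grip_width: 0.0426
clock 9.5 pos [ 0.5075 -0.1327  0.3829] rot [2.623 0.008 1.365] F [ 0.1 -0.7 -3.6] w 0.0426
turn frac [-0.0007  0.0013  0.0002] rows>= 0.051864985870168114
shift units in present axes [ 2.69 -0.27 -0.12]  in goal axes [ 2.69 -0.27 -0.1 ]
```

View pics/wrist7.png

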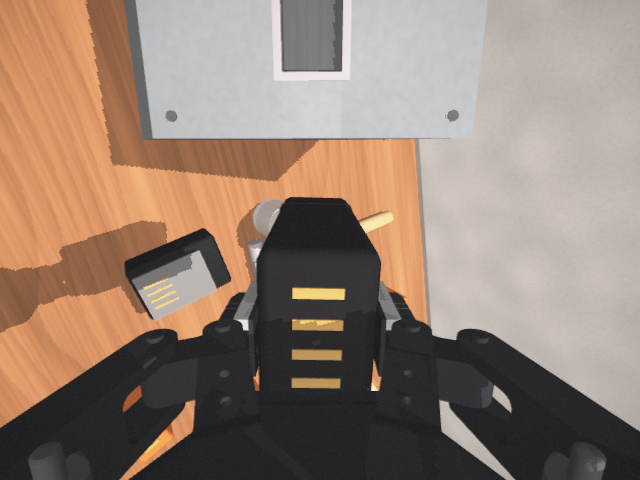

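Wrist view: the mouth's near edge is at row 71, from column 282 to 343, and it lies square to the image. I'll move closer and measure from there.

```bash
python3 -m handwheel '[[0.6,-0.1,0,0,0.0013,0],[0.6,-0.1,0,-0.0007,0,0],[0.6,-0.07,0,0,0,0],[0,0,0,0,0,0],[0,0,0,0,0,0]]' 1 100
python3 - <<'E'
from h import *
M=mouthR(-.203);r=toolrpy(M)
p=np.array([.631,.0126,.2105])-.1*M[:,1]+.1976*M[:,2]
plan(p,r)
f=bot.grab_frame("wrist");cv2.imwrite("pics/wrist8.png",f["pixels"]);cv2.imwrite("pics/wrist8c.png",cv2.resize(f["pixels"][0:200,220:420],None,fx=3,fy=3,interpolation=cv2.INTER_CUBIC))
E
```

```text
clock: 10.18
position: [0.5113, -0.0873, 0.38]
tool_rot: [2.617, 0.001, 1.369]
force: [-0.3, -1.0, -3.9]
grip_width: 0.0428
clock 10.175 pos [ 0.5113 -0.0873  0.38  ] rot [2.617e+00 1.000e-03 1.369e+00] F [-0.3 -1.  -3.9] w 0.0428
turn frac [ 0.0001 -0.      0.0002] rows>= 0.008083642645261544
shift units in present axes [ 0.88 -0.02 -0.09]  in goal axes [ 0.88 -0.03 -0.09]
```

View pics/wrist8c.png

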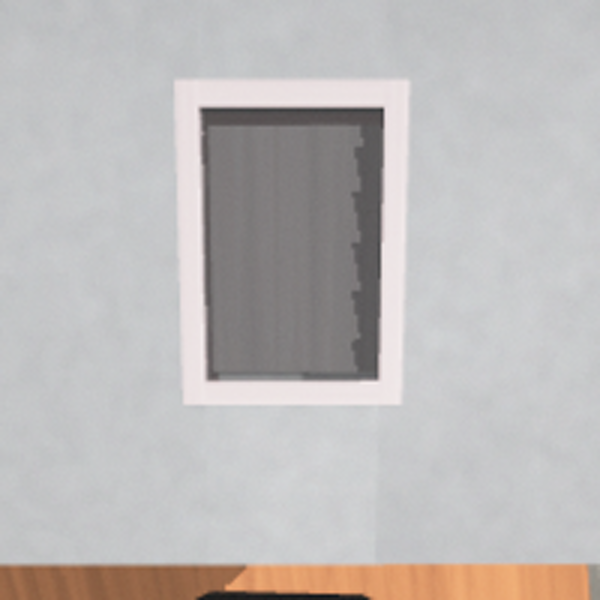

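```bash
python3 - <<'E'
from h import *
from scipy.optimize import least_squares
f=bot.grab_frame("wrist");T=bot.grab_frame("top");S=bot.grab_frame("side")
w=[np.array([a/3+220-.33,b/3-.33]) for a,b in[(200,107),(384,107),(380,380),(206,381)]]
L=np.array([[-.027,.038,0],[.027,.038,0],[.027,-.038,0],[-.027,-.038,0]])
ok,rv,tv=cv2.solvePnP(L,np.array(w),K(f),None)
Rw=np.array(f["R"]).T;Rm=Rw@cv2.Rodrigues(rv)[0];pos=Rw@(tv[:,0]-f["t"])
print("pnp",pos,Ro.from_matrix(Rm).as_euler("xyz"))
t=lambda p:(p[0]/4+145-.4,p[1]/4+95-.4); s=lambda p:(p[0]/4+280-.4,p[1]/3.2+130-.4)
order=[(3,0,1,2)]
tp=[t(p) for p in [(357,496),(366,388),(532,413),(520,519)]]
sp=[s(p) for p in [(270,190),(353,160),(351,208),(268,238)]]
def res(v,sets):
    X=L@mouthR(v[3]).T+v[:3]
    return np.concatenate([((proj(F,x)-p)*wt) for F,P,wt in sets for x,p in zip(X,P)])
for name,sets in(("wrist",[(f,w,1)]),("top+side",[(T,tp,1),(S,sp,1)]),("all",[(f,w,.5),(T,tp,1),(S,sp,1)])):
    r=least_squares(res,[.631,.0126,.2105,-.2],args=(sets,));print(name,r.x.round(4),r.fun.round(1))
o=bot.observe();R=Ro.from_euler("xyz",o["tool_rot"])
for px in [(258,255),(380,255),(287,200),(345,200)]:
  for tz in (-.0324,.0976):
    c,d=ray(f,px);c=R.inv().apply(c-o["position"]);d=R.inv().apply(d);print(px,tz,(c+d*(tz-c[2])/d[2]).round(4))
print("cam in tool",R.inv().apply(ray(f,(0,0))[0]-o["position"]))
cv2.imwrite("pics/w9.png",cv2.resize(f["pixels"][180:410,220:420],None,fx=3,fy=2.6*3/2.6-.4,interpolation=cv2.INTER_CUBIC))
E
```

```text
pnp [0.63276832 0.01233128 0.21067579] [-0.01251008 -0.50999586 -0.19566669]
wrist [ 0.633   0.0123  0.2102 -0.1966] [-0.1  0.1  0.2 -0.1 -0.1  0.   0.1 -0.1]
top+side [ 0.631   0.0127  0.2123 -0.2026] [-0.1  0.  -0.5 -0.9  0.1  0.2  0.   1.6 -0.6  0.1  0.4 -1.3  1.8 -0.2
 -0.5  1.6]
all [ 0.6311  0.0123  0.2127 -0.2009] [-0.3 -0.3  0.1 -0.3 -0.2  0.2 -0.4  0.   0.1 -0.  -0.3 -1.   0.3  0.1
  0.2  1.4 -0.6 -0.   0.4 -1.4  1.9 -0.3 -0.4  1.5]
(258, 255) -0.0324 [ 0.0317 -0.0194 -0.0324]
(258, 255) 0.0976 [-0.01   -0.0424  0.0976]
(380, 255) -0.0324 [ 0.0317  0.0213 -0.0324]
(380, 255) 0.0976 [-0.01    0.0466  0.0976]
(287, 200) -0.0324 [ 0.0501 -0.0093 -0.0324]
(287, 200) 0.0976 [ 0.0303 -0.0204  0.0976]
(345, 200) -0.0324 [ 0.0501  0.0092 -0.0324]
(345, 200) 0.0976 [0.0303 0.0201 0.0976]
cam in tool [ 6.68759730e-02 -3.34016626e-05 -1.42219005e-01]
```

View pics/w9.png

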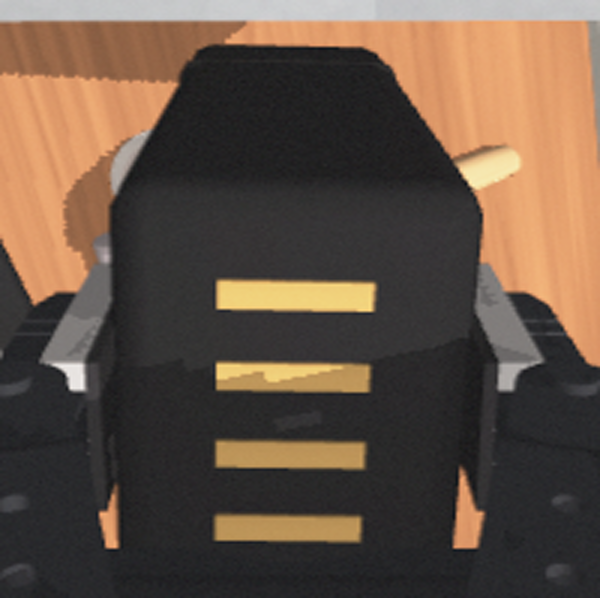

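```bash
python3 - <<'E'
from h import *
M=mouthR(-.2);r=toolrpy(M)
m=np.array([.6325,.0123,.2105])
plan(m+.1976*M[:,2],r);plan(m+.1126*M[:,2],r)
E
```

```text
clock 10.375 pos [ 0.5113 -0.0874  0.38  ] rot [2.617e+00 1.000e-03 1.369e+00] F [-0.3  0.  -4.4] w 0.0428
turn frac [ 0.0001  0.0003 -0.0003] rows>= 0.01354098177618782
shift units in present axes [ 4.87  0.03 -0.06]  in goal axes [ 4.87  0.04 -0.05]
clock 10.375 pos [ 0.5113 -0.0874  0.38  ] rot [2.617e+00 1.000e-03 1.369e+00] F [-0.3  0.  -4.4] w 0.0428
turn frac [ 0.0001  0.0003 -0.0003] rows>= 0.01354098177618782
shift units in present axes [4.88 0.03 3.34]  in goal axes [4.87 0.04 3.35]
```

```bash
python3 -m handwheel '[[0.8,0,0,0,0.0003,-0.0003],[0.8,0,0,0,0,0],[0.8,0,0,0,0,0],[0.8,0.03,0,0,0,0],[0.8,0,0.6,0,0,0],[0.8,0,0.9,0,0,0],[0.07,0,0.9,0,0,0],[0,0,0.9,0,0,0]]' 1 100
python3 -m handwheel '[[0,0,0,0,0,0],[0,0,0,0,0,0]]'
python3 - <<'E'
from h import *
M=mouthR(-.2);r=toolrpy(M)
m=np.array([.6325,.0123,.2105])
plan(m+.1126*M[:,2],r)
f=bot.grab_frame("side");cv2.imwrite("pics/s10.png",cv2.resize(f["pixels"][60:300,240:440],None,fx=3,fy=2.5,interpolation=cv2.INTER_CUBIC))
f=bot.grab_frame("top");cv2.imwrite("pics/t10.png",cv2.resize(f["pixels"][95:300,145:345],None,fx=3,fy=2.9,interpolation=cv2.INTER_CUBIC))
f=bot.grab_frame("wrist");cv2.imwrite("pics/w10.png",f["pixels"])
E
```

```text
clock: 11.38
position: [0.5771, 0.0241, 0.3082]
tool_rot: [2.617, -0.0, 1.372]
force: [-0.7, -0.0, -4.2]
grip_width: 0.0429
clock: 11.62
position: [0.5766, 0.0242, 0.3097]
tool_rot: [2.617, -0.0, 1.372]
force: [-0.8, -0.1, -4.1]
grip_width: 0.0426
clock 11.625 pos [0.5766 0.0242 0.3097] rot [ 2.617 -0.     1.372] F [-0.8 -0.1 -4.1] w 0.0426
turn frac [ 0.0002 -0.0001  0.0001] rows>= 0.009499024997611122
shift units in present axes [-0.02 -0.    0.07]  in goal axes [-0.02 -0.    0.08]
```

View pics/s10.png

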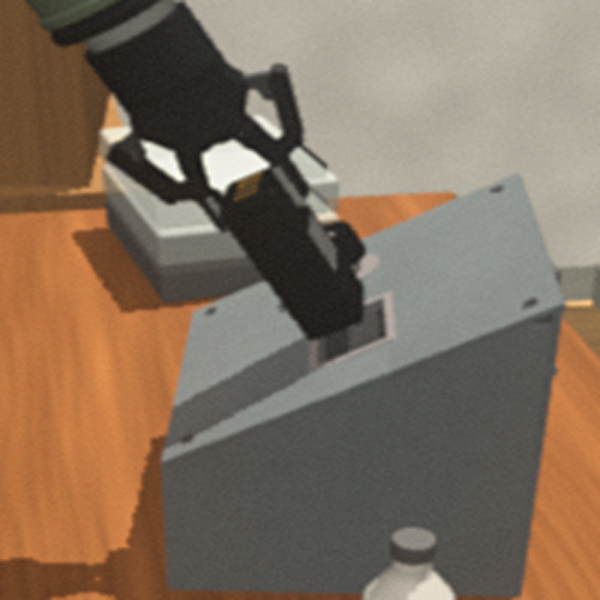

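View pics/t10.png

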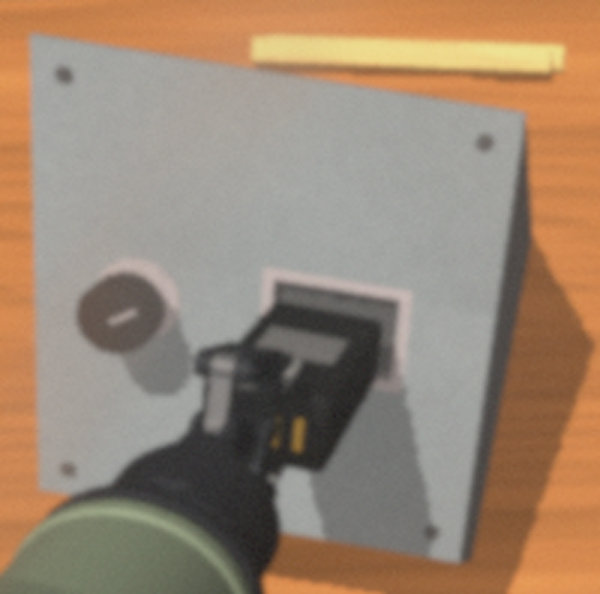

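View pics/w10.png

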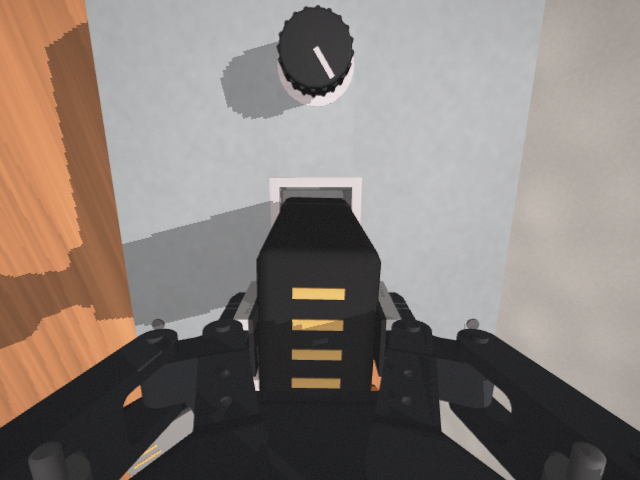

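```bash
python3 -c "
from h import *
f=bot.grab_frame('wrist');M=mouthR(-.2);m=np.array([.6325,.0123,.2105])
for a in (-.027,.027):print(proj(f,m+M@[a,.038,0]))
o=bot.observe();R=Ro.from_euler('xyz',o['tool_rot'])
for a in (-.022,.022):print(proj(f,o['position']+R.apply([.033,a,.0976])))
"
python3 -m handwheel '[[0,0,0.3,0,0,0],[0,0,0.3,0,0,0],[0,0,0.3,0,0,0],[0,0,0,0,0,0]]' 1 110
```

```text
[278.84786752 186.68043706]
[351.75654989 186.75795248]
[284.45091559 196.27661926]
[347.604241   196.31852265]
clock: 12.32
position: [0.5878, 0.0219, 0.2891]
tool_rot: [2.618, 0.0, 1.372]
force: [-5.7, -0.4, 3.4]
grip_width: 0.043
```

The mouth corners project onto the picture within 1 px. The roughly 9 N rise is the flap, met 6 mm in. I'll keep pushing.

```bash
python3 -m handwheel '[[0,0,0.4,0,0,0],[0,0,0.4,0,0,0],[0,0,0.4,0,0,0]]'
python3 -m handwheel '[[0,0,0.4,0,0,0],[0,0,0.4,0,0,0],[0,0,0,0,0,0]]'
python3 -c "
from h import *
M=mouthR(-.2);m=np.array([.6325,.0123,.2105]);plan(m,toolrpy(M))
f=bot.grab_frame('wrist');cv2.imwrite('pics/w11.png',f['pixels'])
f=bot.grab_frame('side');cv2.imwrite('pics/s11.png',cv2.resize(f['pixels'][60:300,240:440],None,fx=3,fy=2.5,interpolation=cv2.INTER_CUBIC))
"
```

```text
clock: 12.7
position: [0.602, 0.0191, 0.263]
tool_rot: [2.618, 0.0, 1.372]
force: [-5.6, 0.5, -2.6]
grip_width: 0.0425
clock: 13.08
position: [0.6118, 0.0169, 0.2453]
tool_rot: [2.619, 0.0, 1.372]
force: [-3.8, 0.7, -5.7]
grip_width: 0.0425
clock 13.075 pos [0.6118 0.0169 0.2453] rot [2.619 0.    1.372] F [-3.8  0.7 -5.7] w 0.0425
turn frac [-0.0001 -0.0001  0.0002] rows>= 0.007927052448213488
shift units in present axes [-0.02  0.04  1.63]  in goal axes [-0.02  0.04  1.63]
```

View pics/w11.png

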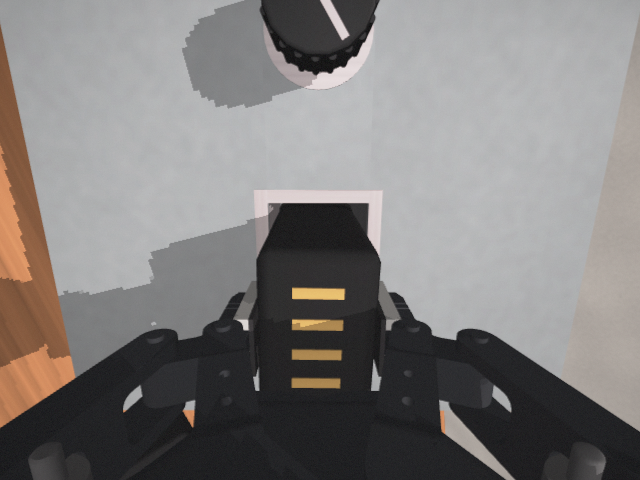

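View pics/s11.png

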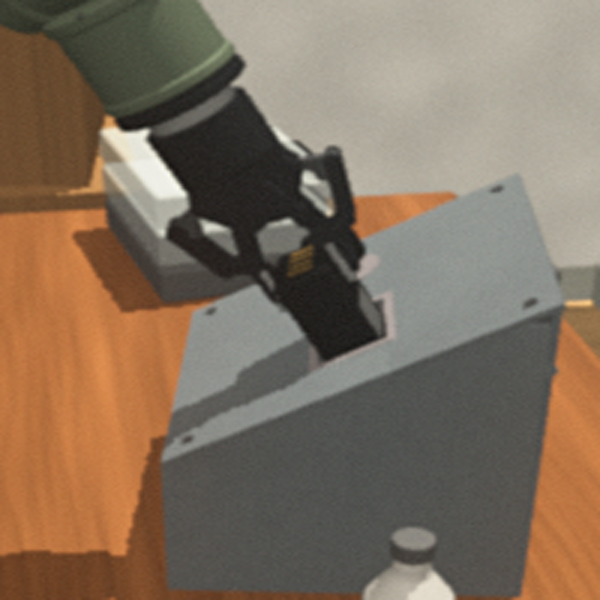

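57 mm in, with small forces and the pack centred in the mouth (wrist column 316). On to about 89 mm.

```bash
python3 -m handwheel '[[0,0,0.35,0,0,0],[0,0,0.35,0,0,0],[0,0,0.3,0,0,0],[0,0,0.3,0,0,0],[0,0,0,0,0,0],[0,0,0,0,0,0]]'
python3 -c "
from h import *
M=mouthR(-.2);m=np.array([.6325,.0123,.2105]);plan(m,toolrpy(M))
f=bot.grab_frame('wrist');cv2.imwrite('pics/w12.png',f['pixels'])
"
```

```text
clock: 13.92
position: [0.6281, 0.0137, 0.2181]
tool_rot: [2.617, 0.0, 1.372]
force: [-2.5, 1.1, -7.3]
grip_width: 0.0425
clock 13.925 pos [0.6281 0.0137 0.2181] rot [2.617 0.    1.372] F [-2.5  1.1 -7.3] w 0.0425
turn frac [ 0.0001 -0.0001  0.0002] rows>= 0.007331799999094484
shift units in present axes [-0.02  0.01  0.36]  in goal axes [-0.02  0.01  0.36]
```

View pics/w12.png

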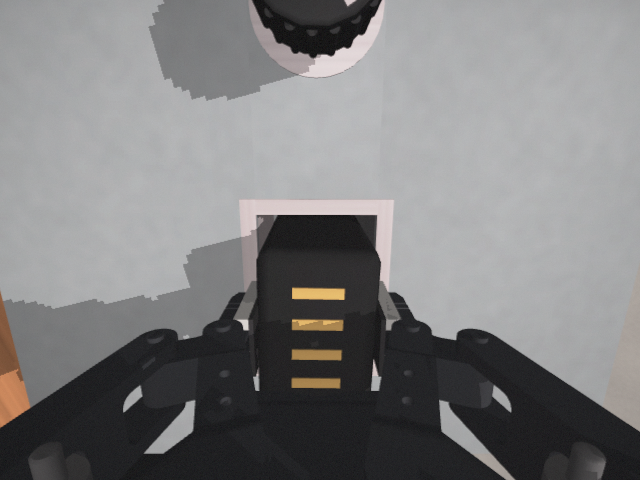

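```bash
python3 -m handwheel '[[0,0,0,0,0,0],[0,0,0,0,0,0],[0,0,0,0,0,0],[0,0,0,0,0,0],[0,0,0,0,0,0],[0,0,0,0,0,0]]' -1 60
python3 -c "
from h import *
f=bot.grab_frame('wrist');cv2.imwrite('pics/w13.png',f['pixels'])
"
```

```text
clock: 14.72
position: [0.6282, 0.0136, 0.2182]
tool_rot: [2.617, 0.0, 1.372]
force: [0.4, 1.0, -0.3]
grip_width: 0.0855
```

View pics/w13.png

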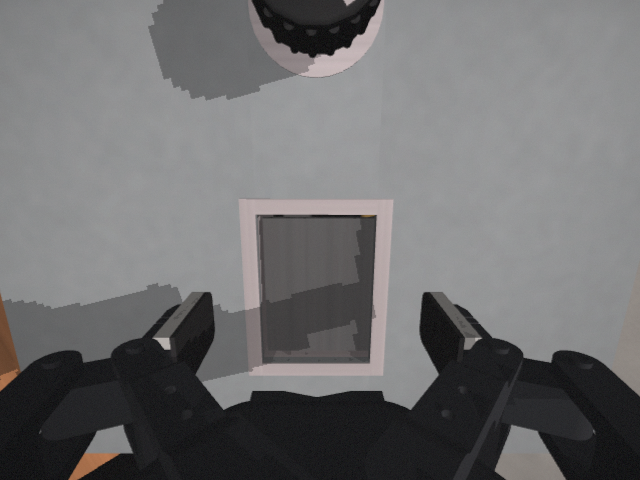

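The pack is in. The wrist picture shows the mouth (x 260–376, y 215–362) closed by the flap. Now the knob.

```bash
python3 -m handwheel '[[0,0,-0.9,0,0,0],[0,0,-0.9,0,0,0],[0,0,-0.9,0,0,0],[0,0,-0.9,0,0,0],[0,0,-0.5,0,0,0],[0,0,0,0,0,0]]' -1 60
python3 - <<'E'
from h import *
M=mouthR(-.2);m=np.array([.6325,.0123,.2105])
k=m+.12*M[:,1]
plan(k+.11*M[:,2],toolrpy(M)); print(bot.observe()["qpos"].round(3))
f=bot.grab_frame('wrist');cv2.imwrite('pics/w14.png',f['pixels'])
S=bot.grab_frame('side');T=bot.grab_frame('top')
r=bot.trace(f,"clamp_grip"); print([(round(d["score"],2),d["point"]) for d in r[:2]])
for h in(0,.028,.044): print(h,(k+h*M[:,2]).round(4),proj(f,k+h*M[:,2]).round(1))
cv2.imwrite('pics/t14.png',cv2.resize(T["pixels"][95:300,145:345],None,fx=3,fy=2.9,interpolation=cv2.INTER_CUBIC))
E
```

```text
clock: 15.52
position: [0.578, 0.0237, 0.3077]
tool_rot: [2.615, 0.0, 1.372]
force: [-0.3, -0.1, -0.4]
grip_width: 0.0858
clock 15.525 pos [0.578  0.0237 0.3077] rot [2.615 0.    1.372] F [-0.3 -0.1 -0.4] w 0.0858
turn frac [ 0.0004 -0.      0.0001] rows>= 0.014843679685400306
shift units in present axes [ 4.79 -0.01  0.08]  in goal axes [ 4.79 -0.02  0.08]
[ 0.473  0.231 -0.861  2.032  0.79   0.631 -1.11 ]
[(0.56, [314.1, 45.9])]
0 [0.6563 0.1299 0.2105] [315.4  64.4]
0.028 [0.6426 0.1327 0.2347] [315.4  53.6]
0.044 [0.6348 0.1343 0.2486] [315.4  46.1]
```

View pics/w14.png

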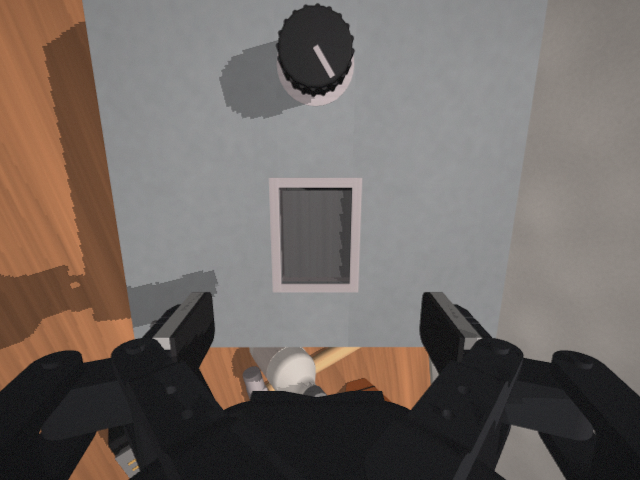

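```bash
python3 -m handwheel '[[0.9,0,0,0,0,0],[0.9,0,0,0,0,0],[0.9,0,0,0,0,0],[0.9,0,0,0,0,0],[0.9,0,0,0,0,0],[0.35,0,0.05,0.0004,0,0],[0,0,0,0,0,0]]' -1 60
python3 -c "
from h import *
print(bot.observe()['qpos'].round(3))"
python3 -m handwheel '[[0,0,0,0,0,-0.0289],[0,0,0,0,0,-0.0289],[0,0,0,0,0,-0.0289],[0,0,0,0,0,0]]'
python3 - <<'E'
from h import *
M=mouthR(-.2);m=np.array([.6325,.0123,.2105])
k=m+.121*M[:,1]
plan(k+.11*M[:,2],toolrpy(M)); print(bot.observe()["qpos"].round(3))
E
```

```text
clock: 16.6
position: [0.6024, 0.1426, 0.3051]
tool_rot: [2.621, 0.0, 1.372]
force: [0.8, 0.0, 0.2]
grip_width: 0.0854
[ 0.187  0.344 -0.858  1.912  0.915  0.82  -1.381]
clock: 17.1
position: [0.6025, 0.1412, 0.3056]
tool_rot: [2.685, 0.261, 1.853]
force: [0.3, -0.2, 0.5]
grip_width: 0.0855
clock 17.1 pos [0.6025 0.1412 0.3056] rot [2.685 0.261 1.853] F [ 0.3 -0.2  0.5] w 0.0855
turn frac [-0.0003  0.      0.0865] rows>= 2.9674284097536083
shift units in present axes [ 0.02  0.02 -0.01]  in goal axes [ 0.02  0.01 -0.01]
[ 0.247  0.366 -0.94   1.911  0.951  0.851 -0.862]
```

```bash
python3 -m handwheel '[[0,0,0,0,0,-0.0289],[0,0,0,0,0,-0.0289],[0,0,0,0,0,-0.0289],[0,0,0,0,0,-0.0289],[0,0,0,0,0,0]]' -1 60
python3 - <<'E'
from h import *
M=mouthR(-.2);m=np.array([.6325,.0123,.2105])
k=m+.121*M[:,1]
plan(k+.010*M[:,2],toolrpy(M)); print(bot.observe()["qpos"].round(3))
f=bot.grab_frame('wrist');cv2.imwrite('pics/w15.png',f['pixels'])
E
```

```text
clock: 17.73
position: [0.6025, 0.1418, 0.3056]
tool_rot: [2.971, 0.496, 2.594]
force: [0.0, -0.4, -0.6]
grip_width: 0.0855
clock 17.725 pos [0.6025 0.1418 0.3056] rot [2.971 0.496 2.594] F [ 0.  -0.4 -0.6] w 0.0855
turn frac [-3.000e-04 -2.000e-04  2.016e-01] rows>= 6.91112265626402
shift units in present axes [-0.01  0.01  4.  ]  in goal axes [0.   0.01 4.  ]
[ 0.318  0.402 -1.047  1.907  1.     0.899 -0.173]
```

View pics/w15.png

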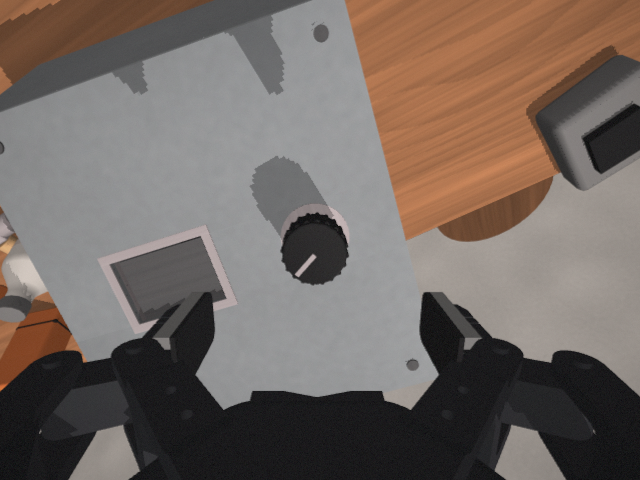

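The knob is at (314,250), centred between the jaws. Down, grip and turn.

```bash
python3 -m handwheel '[[0,0,0.8,0,0,0],[0,0,0.8,0,0,0],[0,0,0.8,0,0,0],[0,0,0.8,0,0,0],[0,0,0.5,0,0,0],[0,0,0.3,0,0,0],[0,0,0,0,0,0]]' -1 60
python3 -m handwheel '[[0,0,0,0,0,0],[0,0,0,0,0,0],[0,0,0,0,0,0],[0,0,0,0,0,0],[0,0,0,0,0,0]]' 1 60
python3 - <<'E'
from h import *
s=bot.observe();print(s["moment"],s["force"],s["qpos"].round(3))
f=bot.grab_frame('wrist');cv2.imwrite('pics/w16.png',f['pixels'])
E
```

```text
clock: 18.65
position: [0.6513, 0.1326, 0.219]
tool_rot: [2.973, 0.496, 2.599]
force: [0.2, 0.4, 0.8]
grip_width: 0.0858
clock: 19.27
position: [0.6507, 0.1309, 0.2193]
tool_rot: [2.976, 0.498, 2.599]
force: [-14.8, -10.3, 11.5]
grip_width: 0.0408
[-1.54884734  1.82227439 -0.96603736] [-14.81629755 -10.32568043  11.54425863] [ 0.233  0.573 -0.923  1.904  1.224  0.841 -0.312]
```

View pics/w16.png

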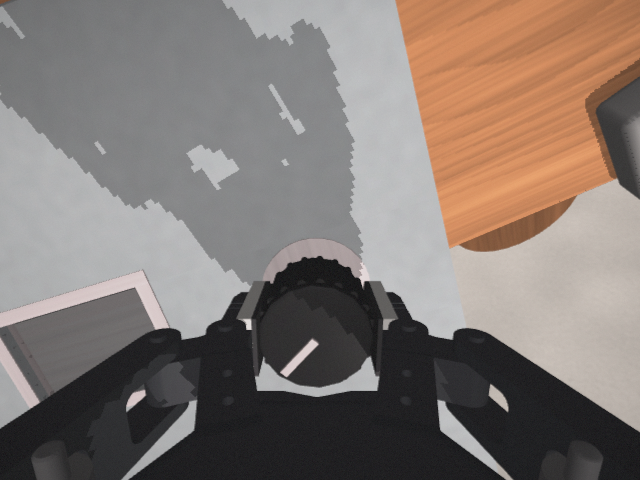

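```bash
python3 - <<'E'
from h import *
s=bot.observe();R=Ro.from_euler("xyz",s["tool_rot"])
print(R.inv().apply(s["force"]),R.inv().apply(s["moment"]),R.inv().apply(s["position"]-[.6513,.1326,.219]))
E
```

```text
[  1.12858874 -13.84663861 -16.88353411] [ 2.44948678  0.73443727 -0.0879216 ] [-0.0004124  -0.00171605 -0.00038501]
```

```bash
python3 -m handwheel '[[0,-0.07,-0.05,0,0,0],[0,0,0,0,0,0]]' 1 60
python3 -m handwheel '[[0,0,0,0,0,0.02],[0,0,0,0,0,0.02],[0,0,0,0,0,0.02],[0,0,0,0,0,0.02]]'
python3 - <<'E'
from h import *
s=bot.observe();R=Ro.from_euler("xyz",s["tool_rot"])
print(R.inv().apply(s["force"]),R.inv().apply(s["moment"]),s["qpos"].round(3))
f=bot.grab_frame('wrist');cv2.imwrite('pics/w17.png',f['pixels'][200:,100:540])
E
```

```text
clock: 19.58
position: [0.6503, 0.1308, 0.2195]
tool_rot: [2.973, 0.496, 2.6]
force: [12.8, -0.1, -15.0]
grip_width: 0.0407
clock: 20.08
position: [0.6505, 0.1308, 0.2197]
tool_rot: [2.747, 0.352, 2.065]
force: [15.1, 1.3, -15.2]
grip_width: 0.0405
[-0.44451596  6.54006194 20.39901199] [-1.62160626  0.17863334 -0.16365593] [ 0.206  0.554 -0.876  1.908  1.201  0.807 -0.807]
```

View pics/w17.png

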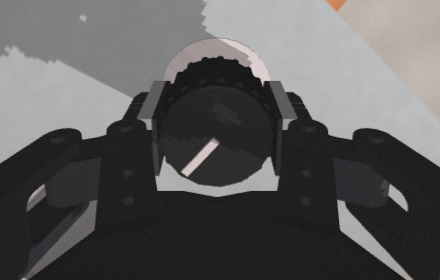

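The white mark stays put in the gripper view (about (200,155) in the crop), so the knob turns with the jaws. I'll go on.

```bash
python3 -m handwheel '[[0,-0.02,0.025,0,0,0.02],[0,0,0,0,0,0.02],[0,0,0,0,0,0.02],[0,0,0,0,0,0.01]]'
python3 - <<'E'
from h import *
s=bot.observe();R=Ro.from_euler("xyz",s["tool_rot"])
print(R.inv().apply(s["force"]).round(1),R.inv().apply(s["moment"]).round(2),s["qpos"].round(3))
E
python3 -m handwheel '[[0,0,0,0,0,0.015],[0,0,0,0,0,0.015]]'
python3 - <<'E'
from h import *
s=bot.observe();R=Ro.from_euler("xyz",s["tool_rot"])
print(R.inv().apply(s["force"]).round(1),R.inv().apply(s["moment"]).round(2),s["qpos"].round(3))
f=bot.grab_frame('wrist');cv2.imwrite('pics/w18.png',f['pixels'][200:,100:540])
E
```

```text
clock: 20.62
position: [0.6507, 0.1308, 0.2197]
tool_rot: [2.641, 0.16, 1.656]
force: [11.7, 0.7, -7.4]
grip_width: 0.0402
[ 0.8  6.8 12.1] [-1.54  0.26 -0.15] [ 0.176  0.539 -0.83   1.91   1.183  0.782 -1.237]
clock: 20.88
position: [0.6507, 0.1308, 0.2197]
tool_rot: [2.622, 0.068, 1.491]
force: [10.8, 0.9, -7.9]
grip_width: 0.0406
[ 2.3  5.4 12. ] [-1.55  0.47 -0.12] [ 0.163  0.532 -0.81   1.91   1.174  0.771 -1.421]
```

View pics/w18.png

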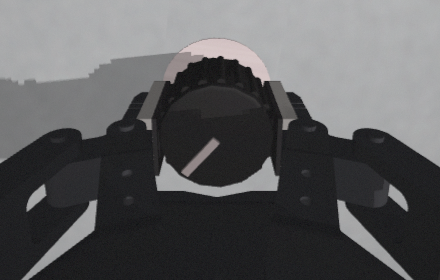

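```bash
cat > m.py <<'E'
from h import *
s=bot.observe();R=Ro.from_euler("xyz",s["tool_rot"])
M=mouthR(-.2);x=M.T@R.as_matrix()[:,1]
print("jaw angle in mouth frame",np.arctan2(x[1],x[0]).round(3),R.inv().apply(s["force"]).round(1),R.inv().apply(s["moment"]).round(2),"j7",s["qpos"][6].round(3))
E
python3 m.py
python3 -m handwheel '[[0,0,0,0,0,0.015],[0,0,0,0,0,0.015]]'; python3 m.py
python3 -m handwheel '[[0,0,0,0,0,0.015],[0,0,0,0,0,0.015]]'; python3 m.py
```

```text
jaw angle in mouth frame 0.132 [ 1.4  6.5 13.2] [-1.56  0.49  0.11] j7 -1.427
clock: 21.18
position: [0.6508, 0.1307, 0.2197]
tool_rot: [2.619, -0.026, 1.327]
force: [10.9, 1.0, -7.3]
grip_width: 0.0405
jaw angle in mouth frame -0.051 [ 3.4  5.2 11.6] [-1.46  0.62 -0.12] j7 -1.605
clock: 21.42
position: [0.6508, 0.1306, 0.2197]
tool_rot: [2.631, -0.119, 1.163]
force: [11.9, 0.3, -7.0]
grip_width: 0.0404
jaw angle in mouth frame -0.239 [ 4.1  5.7 11.9] [-1.47  0.63 -1.22] j7 -1.789
```

```bash
python3 -m handwheel '[[0,0,0,0,0,0],[0,0,0,0,0,0]]'; python3 m.py
python3 -m handwheel '[[0,0,0,0,0,0.006],[0,0,0,0,0,0]]'; python3 m.py
python3 -c "
from h import *
f=bot.grab_frame('wrist');cv2.imwrite('pics/w19.png',f['pixels'][200:,100:540])"
```

```text
clock: 21.68
position: [0.6508, 0.1306, 0.2198]
tool_rot: [2.63, -0.118, 1.166]
force: [11.6, 0.0, -7.1]
grip_width: 0.0405
jaw angle in mouth frame -0.236 [ 3.7  5.6 11.8] [-1.59  0.64 -0.78] j7 -1.785
clock: 21.92
position: [0.6508, 0.1313, 0.2199]
tool_rot: [2.634, -0.137, 1.134]
force: [12.3, 2.0, -6.0]
grip_width: 0.0405
jaw angle in mouth frame -0.273 [ 6.1  5.7 11.1] [-1.01  1.17 -1.36] j7 -1.822
```

View pics/w19.png

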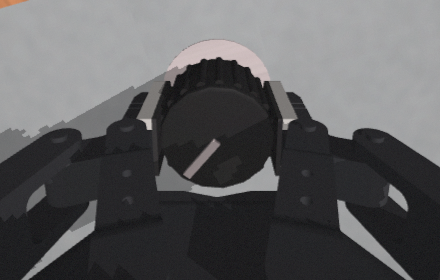

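The resisting moment jumped from 0.12 to about 1.3 N m after 1.5 rad, and the jaws began to slip on the knob. It is at its stop, so I'll release and back off.

```bash
python3 -m handwheel '[[0,0,0,0,0,0],[0,0,0,0,0,0],[0,0,0,0,0,0],[0,0,0,0,0,0]]' -1 60
python3 -m handwheel '[[0,0,-0.5,0,0,0],[0,0,-0.8,0,0,0],[0,0,-0.9,0,0,0],[0,0,-0.9,0,0,0],[0,0,-0.9,0,0,0],[0,0,-0.9,0,0,0],[0,0,0,0,0,0],[0,0,0,0,0,0]]'
python3 - <<'E'
from h import *
import subprocess
f=bot.grab_frame('wrist');cv2.imwrite('pics/w20.png',f['pixels'])
S=bot.grab_frame('side');cv2.imwrite('pics/s20.png',S['pixels'])
M=mouthR(-.2);m=np.array([.6325,.0123,.2105]);k=m+.121*M[:,1]+.044*M[:,2]
def onplane(f,p):
    c,d=ray(f,p);q=c+d*((k-c)@M[:,2])/(d@M[:,2]); return (M.T@(q-k))[:2]
np.save('/tmp/x.npy',0)
for p in [(300,250)]: print(onplane(f,p))
print(proj(f,k))
E
python3 m.py
```

```text
clock: 22.48
position: [0.6499, 0.1308, 0.2193]
tool_rot: [2.636, -0.136, 1.132]
force: [-0.8, -0.3, 0.4]
grip_width: 0.0851
clock: 23.48
position: [0.59, 0.1426, 0.3252]
tool_rot: [2.636, -0.135, 1.132]
force: [0.6, -0.4, -0.3]
grip_width: 0.0852
[-0.01329822 -0.00193001]
[317.54971209 242.51787197]
jaw angle in mouth frame -0.274 [ 0.3 -0.8 -0.6] [ 0.52 -0.16 -0.  ] j7 -1.619
```

View pics/w20.png

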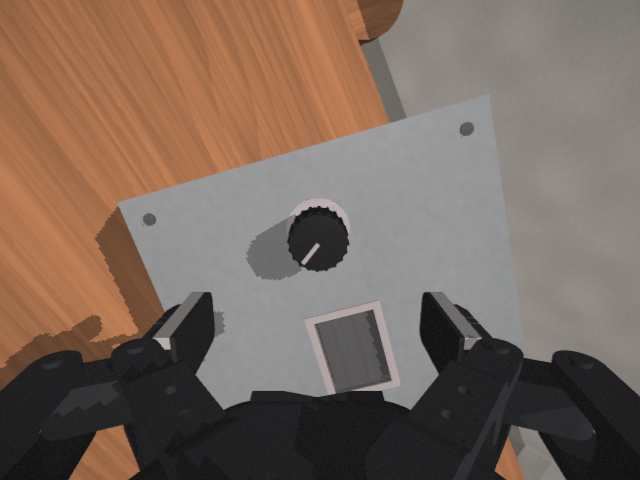

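View pics/s20.png

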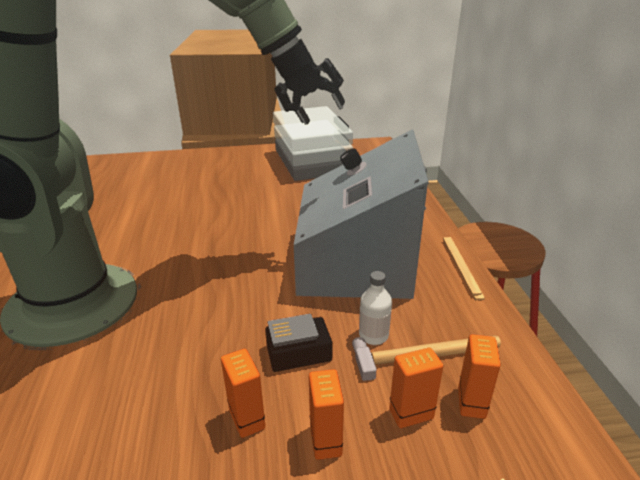

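```bash
python3 -c "
from h import *
print(bot.job_done(), bot.observe()['clock'])"
```

```text
the job is handed in; nothing more can be done
the job is handed in; nothing more can be done
```

I posted the black slim pack through the flap and screwed the knob to its stop, then handed the job in at about 23.6 s of the 72 s allowed. No verdict is reported, so this rests on my own checks.

- **Pack:** I gripped it across its 44 mm side and pushed it in to about 89 mm. It met the flap about 6 mm in. When I let go it slid inside by itself. The wrist pictures then showed the mouth closed by the flap and no pack in view. I could not measure how deep it lies inside the box.
- **Knob:** I turned it about 1.5 rad clockwise in one grasp. The resisting moment rose from about 0.12 to 1.2–1.4 N m and the jaws began to slip, so I take it to be at its stop. I had no direct reading of the joint angle.
- **Rest of the bench:** in the last side picture the bulky pack, glue bottle, hammer and orange packs look unmoved. I judged this by eye and did not re-measure them. The gripper was open and about 0.12 m off the box, with no contact force.
- **Measurements that disagreed slightly:** the wrist view and the fixed cameras differed by about 2 mm on the mouth and 4 mm on the pack, which was within the play. My knob position was about 2 mm off when the jaws closed. That gave side and axial forces of up to about 22 N, which I eased but did not remove before turning.

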